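Shut down the display table's interlocked switch bank

ROBOT

A 7-joint arm with a two-finger parallel gripper is mounted at the origin on the work surface; the furniture and walls round the work are solid. World frame = base frame: x ahead of the robot, y to its left, z up, the work surface at z = 0. Lengths are in m, angles in rad, forces in N, time in s.
With the tool pointing down it reaches from about 0.4 to 0.85 m from the base axis. Payload 10.4 kg.
Tool frame: the origin (TCP) lies at the very end of the fingers, on their centre line; the grasp point (between the pads) lies 19 mm behind it; z points along the fingers, y is the line along which they close (so a half turn about z gives the same grasp; the last joint's range is limited). The gripper opens to 85 mm and grips with 20 to 120 N. Pads are 22 mm wide; open, the fingers measure 114 mm over their backs; the gripper's body (76 mm by 85 mm) begins 54 mm behind the grasp point. The pads swing forward as they close: fully open they stand 13 mm farther back than shut.
Start: joints at [1.187, 0.332, -0.065, 1.46, 0.022, 1.35, -0.088], TCP at [0.221, -0.585, 0.231] pointing down, gripper open.
Joint ranges: [-2.6, 2.6], [-0.5, 2.12], [-1.47, 1.34], [0.16, 2.42], [-1.27, 4.41], [0.06, 2.06], [-2.6, 2.6]. Speed limits (rad/s): [2.22, 2.22, 2.79, 2.79, 3.14, 3.14, 3.14].

INTERFACE

Orientations are given as a unit quaternion [x, y, z, w].
In Python, from workcell import manip, vision, order gives the robot as it stands. The module is installed in compiled form; this text tells all that it offers.
- The arm moves only by the tool move_arm, never from a script. Its argument "motion" is a list of rows, each a list of 3 entries, a list of its own where there are three numbers: the shift along the tool's x, y, z scaled (see below), then the turn, a rotation vector about the tool's x, y, z scaled (see below), then the opening, from -1 (shut) to 1 (fully open). In form: [[[dx, dy, dz], [wx, wy, wz], hand], ...]. A call has 1 to 12 rows; each row shifts and turns the commanded pose from where the row before left it, along the tool's axes as they then stand; what a row does not reach is not made up. The controller multiplies each number of a shift by 0.75 m and each number of a turn by pi/4 rad. A row lasts 1/10 s, in which the tool goes at most 50 mm and 8.59 degrees, less where a joint would pass 70% of its speed; a pose out of reach is approached as far as the arm can. A call with a number of a shift or a turn outside -1 to 1 is refused whole. A call with a gripper value outside its range is refused whole. The fingers move at their own pace and stop on an object; "newtons" is the grip in N (left out, the last holds). Time passes only in rows, so rows that do not move let the fingers close. It gives the time, the measured TCP pose, the force, the opening and the grip force at its end, in the units of the state.
- manip.get_obs(): the state, without advancing time (a new reading comes with each control period).
- vision.camera(name): name is "scene" or "top"; returns a dict with "pixels" (400x640x3 uint8, red, green, blue), "fx", "fy", "cx", "cy" (pixels), "k1" (the pictures are not rectified: a ray, as slopes to the right and down, at radius r is drawn at 1 + k1 r^2 times it, then the intrinsics apply), "R" (3x3) and "t" (3): a world point X has camera coordinates R X + t. Camera axes: x right, y down, z forward; pixel columns grow to the right and rows downward; lengths in m; the calibration is good to about 2 mm. A picture is of the moment at which its call begins. There is no depth.
- order.hand_in(): hands the job in; it is judged then, once.
The state is a dict: "clock": time; "joint_pos": joint angles; "joint_velocities": joint speeds; "tau": joint torques, N m; "position": TCP position; "ee_rot": TCP orientation; "ft_force": force on the tool from outside, world axes, zero at the start; "torque": the same for the moment, N m; "grip_width": opening from 0.0 (shut) to 1.0 (fully open); "grasp_force": force on a finger pad.
Only numpy, scipy, OpenCV 4.12 (cv2) and the standard library are available. Lean on these libraries where they do the work, as an engineer would, in place of code of your own. Each camera call takes 0.05 s, during which the arm holds its last target. There are 200 camera calls.

TASK

Shut down the display table: throw all three levers of the switch bank beneath the display shelf fully over to the back, away from you, and let go. The levers are interlocked in an unmarked order that changes from day to day: one that does not give to a light push is still blocked, so leave it and try another, and never force a lever. Do not disturb the things standing around.

Things in the scene. Friction and masses are not known exactly. Their poses are not given: they have to be found in the camera images.
- bank: Fixed grey switch bank, 105 mm deep (x), 290 wide (y), 60 tall, in one piece with a wooden display shelf that overhangs it. Origin: middle of its underside, below the line of lever pivots. x points to its back, the way the levers are thrown; y along the row of levers, to the left; z up. Yawed by up to 0.2 rad. A wooden back board is bolted on at x = +74 mm.
- shelf_edge (a point): Middle of the shelf's lower front edge, 20 mm behind the pivot line, 195 mm above the table. The edge is 310 mm wide and its front rises as a rail to 255 mm. An upright tool strikes this rail before a lever is over: reach in beneath it with the tool leaning back towards the robot, 30 to 45 degrees from vertical.
- unit_a: Fixed unit of the bank that carries lever_a, in one of three places 85 mm apart along the bank's y (which one varies). Origin at table height below the lever's pivot, axes as the bank's. One lever is free at the start; once past about 0.6 rad it unlocks a second, and that one the third. The order is hidden and varies.
- lever_a (a joint): Lever angle about the bank's y axis, pivot 60 mm above the table. 0 (start): leaning 0.15 rad towards the robot; 0.70: resting on its rubber stop, leaning 0.55 rad to the back. Free, it moves under 1 to 3 N at the handle and stays where left; blocked, it gives about 0.03 rad, then resists like a stiff spring (about 3 N per mm at the handle) and springs back.
- lever_a_grip (a point): Point on the axis of the handle of lever_a, 88 mm from the pivot; moves with it. The levers look the same: steel stem, 12 mm thick, and a round black handle, 25 mm thick, from 56 to 116 mm from the pivot.
- unit_b: Fixed unit of the bank that carries lever_b, in one of three places 85 mm apart along the bank's y (which one varies). Origin at table height below the lever's pivot, axes as the bank's. One lever is free at the start; once past about 0.6 rad it unlocks a second, and that one the third. The order is hidden and varies.
- lever_b (a joint): Lever angle about the bank's y axis, pivot 60 mm above the table. 0 (start): leaning 0.15 rad towards the robot; 0.70: resting on its rubber stop, leaning 0.55 rad to the back. Free, it moves under 1 to 3 N at the handle and stays where left; blocked, it gives about 0.03 rad, then resists like a stiff spring (about 3 N per mm at the handle) and springs back.
- lever_b_grip (a point): Point on the axis of the handle of lever_b, 88 mm from the pivot; moves with it. The levers look the same: steel stem, 12 mm thick, and a round black handle, 25 mm thick, from 56 to 116 mm from the pivot.
- unit_c: Fixed unit of the bank that carries lever_c, in one of three places 85 mm apart along the bank's y (which one varies). Origin at table height below the lever's pivot, axes as the bank's. One lever is free at the start; once past about 0.6 rad it unlocks a second, and that one the third. The order is hidden and varies.
- lever_c (a joint): Lever angle about the bank's y axis, pivot 60 mm above the table. 0 (start): leaning 0.15 rad towards the robot; 0.70: resting on its rubber stop, leaning 0.55 rad to the back. Free, it moves under 1 to 3 N at the handle and stays where left; blocked, it gives about 0.03 rad, then resists like a stiff spring (about 3 N per mm at the handle) and springs back.
- lever_c_grip (a point): Point on the axis of the handle of lever_c, 88 mm from the pivot; moves with it. The levers look the same: steel stem, 12 mm thick, and a round black handle, 25 mm thick, from 56 to 116 mm from the pivot.
- lamp: Bystander: table lantern, glass cylinder on a round base, 115 mm wide, 222 mm tall, standing on the display shelf. Origin: middle of its underside.
- canister: Bystander: ceramic canister with a wooden lid, 87 mm wide, 110 mm tall, standing on the display shelf. Origin: middle of its underside.
- pepper_mill: Bystander: turned wooden pepper mill, 56 mm wide, 163 mm tall, on the table beside the bank. Origin: middle of its underside.
- bowl: Bystander: white bowl, 146 mm wide, 71 mm tall, on the table beside the bank. Origin: middle of its underside.

How it is judged:
By the outcome, as a careful person would: the job done as asked, in the order asked, and still so for the second after the job is handed in, with the robot touching nothing.
It also fails if it takes over 51 s, if anything falls off the work surface, if the arm or the gripper's body presses on something with over 40 N, if the wrist force passes 120 N, or if a joint passes its speed limit or range.

## Working session

There is one attempt and no reset: what is moved stays moved. The work goes in short steps, Python scripts to look and compute and a tool call to move; the robot and the scene stay as the last step left them, time stands still between calls to the robot, and variables do not carry over. Pictures are saved under pics/ and viewed, at most 10 in all, crops included, and the job is handed in when it is done.

Besides the shell and the picture viewer there is one more tool, called after "Request:" as name([rows], argument=value, ...), one row to a line, values as JSON. move_arm: Moves the arm, as the interface text tells. Its arguments: {"type":"object","properties":{"motion":{"type":"array"},"newtons":{"type":"number"}},"required":["motion"]}

```bash
mkdir -p pics
python3 - <<'E'
from workcell import manip, vision
import cv2
for n in("scene","top"):
    c=vision.camera(n); cv2.imwrite(f"pics/{n}0.png",c["pixels"][:,:,::-1])
    print(n,{k:(v.tolist() if hasattr(v,'tolist') else v) for k,v in c.items() if k!="pixels"})
print(manip.get_obs())
E
```

```text
scene {'fx': 457.4586639866244, 'fy': 457.4586639866244, 'cx': 319.10829486598965, 'cy': 194.60055498759857, 'k1': -0.08156304831339221, 'R': [[-0.5444036401082496, -0.8387751237203418, 0.008998247874595047], [-0.640263115671386, 0.40858197030673776, -0.6504797585252237], [0.5419297180886622, -0.3598847945776386, -0.7594702859784271]], 't': [0.29267382595294433, 0.40884468077374747, 0.9135015531416836]}
top {'fx': 494.3019151395697, 'fy': 494.3019151395697, 'cx': 320.3898535276402, 'cy': 205.92633427844353, 'k1': 0.02338223226054074, 'R': [[-0.021697503579227093, -0.999563449070485, 0.020053169842832178], [-0.9931184286544158, 0.01923998354594611, -0.11552319983507892], [0.11508694541699016, -0.022421737565759024, -0.9931023414931206]], 't': [0.013187813121402225, 0.5293690420739993, 1.5128766239852836]}
{'clock': 0.1, 'joint_pos': array([ 1.1873928 ,  0.33282329, -0.06469905,  1.4608343 ,  0.02158842,
        1.34991215, -0.0885434 ]), 'joint_velocities': array([ 1.34963107e-03, -1.60104784e-03,  6.41971978e-05, -7.65415987e-04,
       -7.90825019e-04,  1.22512475e-03,  4.06916001e-04]), 'tau': array([ 1.46279261e-03, -6.26747918e+01,  4.92488046e-02, -3.92433786e+01,
        1.62378070e-02,  7.06153209e-03, -8.06562070e-05]), 'position': array([ 0.2205249 , -0.58444864,  0.23059736]), 'ee_rot': array([ 9.83774006e-01,  1.79410964e-01, -1.37784538e-04, -6.26133617e-04]), 'ft_force': array([ 0.21792655,  0.23586274, -0.13949712]), 'torque': array([-0.05783937,  0.02508501, -0.01248836]), 'grasp_force': 0.0, 'grip_width': 0.9960908918290946}
```

View pics/scene0.png

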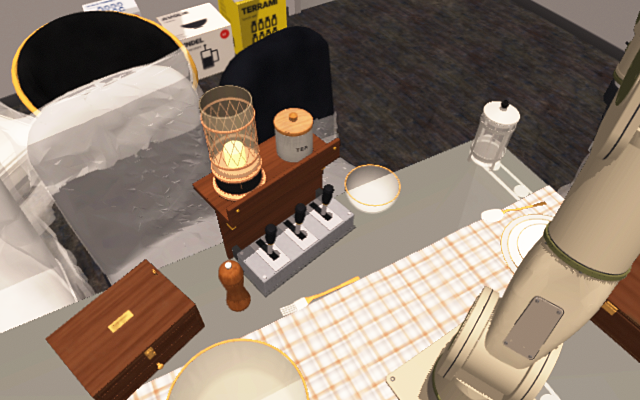

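View pics/top0.png

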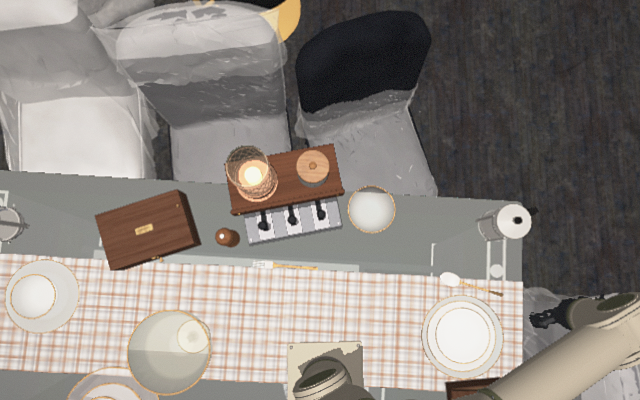

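The scene view shows the bank, with black lever handles at about (270,235), (300,214) and (327,192). In the top view the same handles are at about (264,222), (292,216) and (320,210). The pepper mill is to the left, the bowl to the right, and the lamp and canister are on the shelf. I'll zoom in to measure.

Run:
```python
import cv2,numpy as np
a=cv2.imread("pics/scene0.png")[165:300,215:375]; b=cv2.imread("pics/top0.png")[185:255,215:375]
a=cv2.resize(a,None,fx=5,fy=5,interpolation=cv2.INTER_CUBIC)[:,:800]
b=cv2.resize(b,None,fx=5,fy=5,interpolation=cv2.INTER_CUBIC)
cv2.imwrite("pics/a.png",a[:600]);cv2.imwrite("pics/b.png",b)
```

```text
(no output)
```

View pics/a.png

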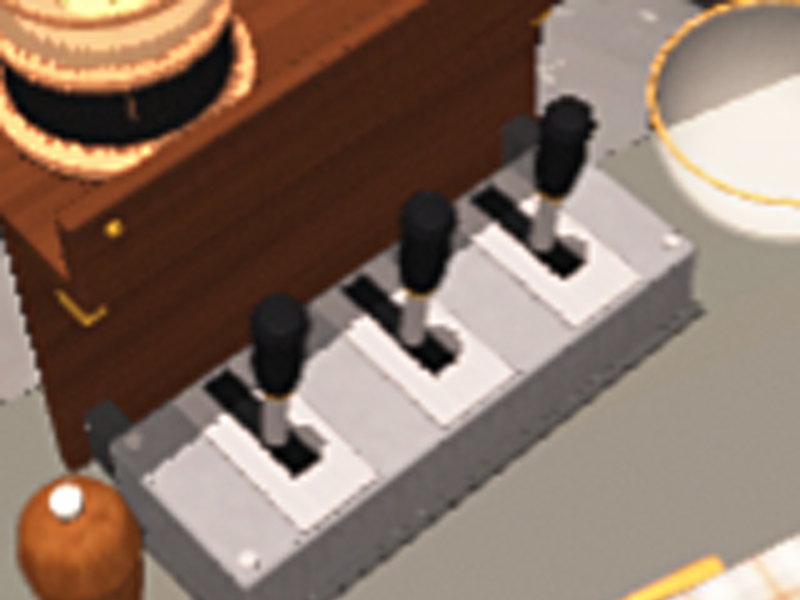

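View pics/b.png

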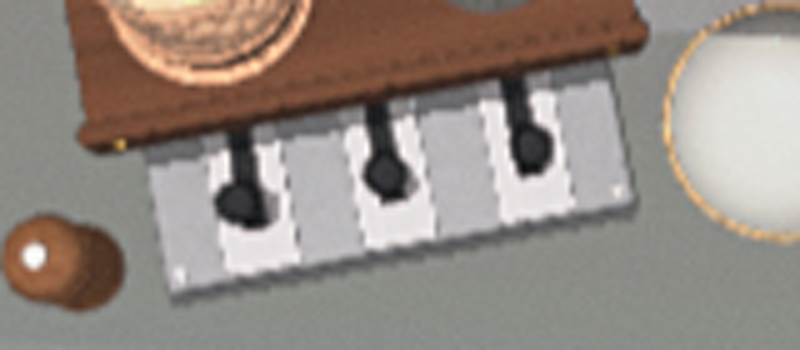

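The enlarged crops put the bank's front top corners at about (248,587) and (692,250) in the scene crop, and (173,293) and (632,204) in the top crop. The handle tops are at about (280,310), (428,207), (568,110) and (241,201), (385,172), (532,143). The back rows are hidden under the shelf.

```bash
cat > h.py <<'E'
import numpy as np,cv2
from workcell import manip,vision
def ray(c,p):
    K=np.array([[c["fx"],0,c["cx"]],[0,c["fy"],c["cy"]],[0,0,1.]])
    u=cv2.undistortPoints(np.array([[p]],float),K,np.array([c["k1"],0,0,0.]))[0,0]
    R=np.array(c["R"]);return -R.T@np.array(c["t"]),R.T@np.array([u[0],u[1],1])
def plane(c,p,z):
    o,d=ray(c,p);return o+d*(z-o[2])/d[2]
def tri(c1,p1,c2,p2):
    o,d=ray(c1,p1);q,e=ray(c2,p2)
    s=np.linalg.lstsq(np.c_[d,-e],q-o,rcond=None)[0];a=o+d*s[0];b=q+e*s[1];return (a+b)/2,np.linalg.norm(a-b)
E
python3 - <<'E'
from h import *
np.set_printoptions(precision=4,suppress=True)
s=vision.camera("scene");t=vision.camera("top")
S=lambda x,y:(215+x/5-.4,165+y/5-.4);T=lambda x,y:(215+x/5-.4,185+y/5-.4)
for n,a,b in (("FL",(248,587),(173,293)),("FR",(692,250),(632,204)),("h1",(280,310),(241,203)),("h2",(428,207),(385,174)),("h3",(568,110),(532,145))):
    z=.06 if n[0]=="F" else .172
    print(n,tri(s,S(*a),t,T(*b)),plane(s,S(*a),z),plane(t,T(*b),z))
print("scene shelf rail TL, top",tri(s,S(65,228),t,T(82,130)))
p=plane
print("mill top",tri(s,S(66,498),t,T(35,256)),"mill?")
print("bowl L rim",p(t,T(667,125),.071),"bowl front",p(t,T(780,242),.071))
E
```

```text
FL (array([0.4178, 0.2225, 0.0571]), np.float64(0.00320869967043286)) [0.4172 0.2244 0.06  ] [0.4168 0.2208 0.06  ]
FR (array([ 0.4668, -0.0572,  0.0557]), np.float64(0.004342816343654019)) [ 0.4657 -0.0534  0.06  ] [ 0.4651 -0.0586  0.06  ]
h1 (array([0.4627, 0.1704, 0.1754]), np.float64(0.004726117243160566)) [0.4665 0.1713 0.172 ] [0.4617 0.1687 0.172 ]
h2 (array([0.4771, 0.0888, 0.1759]), np.float64(0.003345425383896708)) [0.4809 0.0885 0.172 ] [0.4764 0.0876 0.172 ]
h3 (array([0.4917, 0.0054, 0.1758]), np.float64(0.002633677647412799)) [0.4953 0.0044 0.172 ] [0.4913 0.0043 0.172 ]
scene shelf rail TL, top (array([0.4966, 0.2461, 0.2465]), np.float64(0.0002897897543180062))
mill top (array([0.4355, 0.2869, 0.163 ]), np.float64(0.0029183228288731573)) mill?
bowl L rim [ 0.512  -0.0805  0.071 ] bowl front [ 0.4394 -0.1469  0.071 ]
```

```bash
cat >> h.py <<'E'
from scipy.spatial.transform import Rotation as Ro
np.set_printoptions(precision=4,suppress=True)
YAW=.174; P=np.array([.494,.0915,0]); B=Ro.from_euler("z",YAW).as_matrix()
def target(th): # tool axes in world, leaning back by th
    c,s=np.cos(th),np.sin(th); return B@np.array([[c,0,s],[0,-1,0],[s,0,-c]])
def plan(loc,th):
    "tool-frame shift and turn (in move units, total) to bank-local point loc, lean th"
    o=manip.get_obs();R=Ro.from_quat(o["ee_rot"]).as_matrix();G=target(th)
    d=P+B@np.array(loc)-o["position"]
    print("t",o["clock"],"local",B.T@(o["position"]-P),"F bank",B.T@o["ft_force"],"grip",o["grip_width"])
    print("shift now-axes",R.T@d/.75,"goal-axes",G.T@d/.75,"dist",np.linalg.norm(d),"turn",Ro.from_matrix(R.T@G).as_rotvec()/(np.pi/4))
E
python3 -c "
from h import *
plan([-.13,-.085,.23],np.radians(42))"
```

```text
t 0.2 local [-0.3863 -0.6185  0.2309] F bank [-0.1101 -0.5427 -0.179 ] grip 0.9982229571835969
shift now-axes [ 0.4679 -0.6355  0.0017] goal-axes [ 0.2532 -0.7113  0.2295] dist 0.5918906404851871 turn [-0.0881  0.9307  0.2267]
```

Request:
move_arm([
  [[0.03, -0.04, 0], [0, 0, 0], -1],
  [[0.03, -0.04, 0], [0, 0, 0], -1],
  [[0.03, -0.04, 0], [0, 0, 0], -1],
  [[0.03, -0.04, 0], [0, 0, 0], -1],
  [[0.03, -0.04, 0], [0, 0, 0], -1],
  [[0.03, -0.04, 0], [0, 0, 0], -1],
  [[0.03, -0.04, 0], [0, 0, 0], -1],
  [[0.03, -0.04, 0], [0, 0, 0], -1],
  [[0.03, -0.04, 0], [0, 0, 0], -1],
  [[0.03, -0.04, 0], [0, 0, 0], -1],
])

```text
clock: 1.2
position: [0.3254, -0.2231, 0.2313]
ee_rot: [0.984, 0.179, -0.0, 0.0]
ft_force: [1.0, 0.2, -0.1]
grip_width: -0.004
grasp_force: 0.0
```

```bash
python3 -c "
from h import *
plan([-.13,-.085,.23],np.radians(42))"
```

```text
t 1.2 local [-0.2205 -0.2807  0.2313] F bank [ 1.0436 -0.0126 -0.0801] grip -0.0038115856342177457
shift now-axes [ 0.1671 -0.2339  0.0016] goal-axes [ 0.0886 -0.2609  0.0821] dist 0.2156140552505575 turn [-0.0866  0.9307  0.2273]
```

Request:
move_arm([
  [[0.028, -0.039, 0], [0, 0, 0], -1],
  [[0.028, -0.039, 0], [0, 0, 0], -1],
  [[0.028, -0.039, 0], [0, 0, 0], -1],
  [[0.028, -0.039, 0], [0, 0, 0], -1],
  [[0.028, -0.039, 0], [0, 0, 0], -1],
  [[0.028, -0.039, 0], [0, 0, 0], -1],
  [[0, 0, 0], [-0.0145, 0.155, 0.038], -1],
  [[0, 0, 0], [-0.0145, 0.155, 0.038], -1],
  [[0, 0, 0], [-0.0145, 0.155, 0.038], -1],
  [[0, 0, 0], [-0.0145, 0.155, 0.038], -1],
  [[0, 0, 0], [-0.0145, 0.155, 0.038], -1],
  [[0, 0, 0], [-0.0145, 0.155, 0.038], -1],
])

```text
clock: 2.4
position: [0.4078, -0.0079, 0.2202]
ee_rot: [0.962, 0.131, 0.237, -0.029]
ft_force: [-1.4, 2.6, 1.0]
grip_width: -0.002
grasp_force: 0.0
```

```bash
python3 -c "
from h import *
plan([-.06,-.085,.12],np.radians(42))"
```

```text
t 2.4 local [-0.1021 -0.083   0.2202] F bank [-0.9596  2.8417  0.9944] grip -0.0021620049131121383
shift now-axes [-0.0126  0.0073  0.1441] goal-axes [-0.0477  0.0027  0.1368] dist 0.10864246919873202 turn [-0.0633  0.3195  0.1045]
```

Request:
move_arm([
  [[-0.02, 0, 0], [-0.02, 0.08, 0.026], -1],
  [[-0.02, 0, 0], [-0.02, 0.08, 0.026], -1],
  [[0, 0, 0], [-0.02, 0.08, 0.026], -1],
  [[0, 0, 0], [-0.01, 0.08, 0.026], -1],
  [[0, 0, 0], [0, 0, 0], -1],
])

```text
clock: 2.9
position: [0.4396, -0.0423, 0.2045]
ee_rot: [0.943, 0.076, 0.321, -0.032]
ft_force: [-0.8, 0.1, 0.2]
grip_width: -0.001
grasp_force: 0.0
```

```bash
python3 -c "
from h import *
plan([-.06,-.085,.12],np.radians(42));print(manip.get_obs()['joint_pos'])"
```

```text
t 2.9 local [-0.0767 -0.1223  0.2045] F bank [-0.773   0.2136  0.1548] grip -0.0006044455409045532
shift now-axes [-0.0519 -0.0486  0.1031] goal-axes [-0.0588 -0.0498  0.0987] dist 0.09388326247693095 turn [-0.0052  0.0962 -0.0182]
[ 0.7181 -0.4995 -0.4337  2.416  -0.7757  0.7043 -0.6555]
```

Request:
move_arm([
  [[-0.012, -0.012, 0.025], [0, 0, 0], -1],
  [[-0.012, -0.012, 0.025], [0, 0, 0], -1],
  [[-0.013, -0.012, 0.025], [0, 0, 0], -1],
  [[-0.013, -0.012, 0.025], [0, 0, 0], -1],
  [[0, 0, 0], [0, 0, 0], -1],
])

```text
clock: 3.4
position: [0.4681, -0.009, 0.1433]
ee_rot: [0.947, 0.083, 0.308, -0.036]
ft_force: [-0.1, -0.3, 0.0]
grip_width: 0.002
grasp_force: 0.0
```

```bash
python3 -c "
from h import *
plan([-.045,-.085,.12],np.radians(39));print(manip.get_obs()['joint_pos'])"
```

```text
t 3.4 local [-0.0429 -0.0945  0.1433] F bank [-0.1683 -0.3066  0.0461] grip 0.0022329628030078306
shift now-axes [-0.0206 -0.0122  0.0236] goal-axes [-0.0217 -0.0127  0.0223] dist 0.025209951617475357 turn [-0.0215  0.0644 -0.0074]
[ 1.2732 -0.4993 -1.0247  2.4161 -1.1801  0.6968 -0.3729]
```

Request:
move_arm([
  [[-0.011, -0.006, 0.013], [0, 0, 0], -1],
  [[-0.012, -0.006, 0.013], [-0.01, 0, 0], -1],
  [[0, 0, 0], [0, 0, 0], -1],
])

```text
clock: 3.7
position: [0.476, -0.0028, 0.1246]
ee_rot: [0.948, 0.082, 0.305, -0.033]
ft_force: [0.1, 0.3, -0.3]
grip_width: -0.001
grasp_force: 0.0
```

```bash
python3 -c "
from h import *
plan([-.035,-.085,.116],np.radians(36));print(manip.get_obs()['joint_pos'])
import cv2
a=vision.camera('scene')['pixels'][100:350,180:500,::-1];b=vision.camera('top')['pixels'][130:330,180:500,::-1]
cv2.imwrite('pics/c.png',cv2.resize(np.vstack([a,b]),None,fx=1.33,fy=1.33))"
```

```text
t 3.7 local [-0.0341 -0.0898  0.1246] F bank [ 0.1497  0.3285 -0.3167] grip -0.0006386413221204528
shift now-axes [-0.0077 -0.0062  0.0087] goal-axes [-0.0077 -0.0064  0.0086] dist 0.00988809895763291 turn [-0.0148  0.0066 -0.0076]
[ 1.3753 -0.4991 -1.1555  2.4157 -1.2578  0.6695 -0.3256]
```

View pics/c.png

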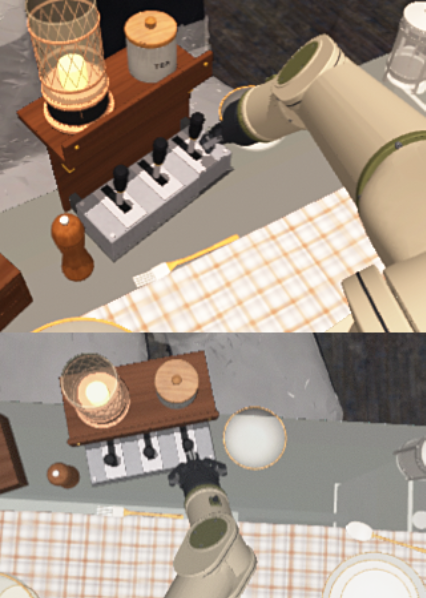

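The tool's tip is now just in front of the right lever, with the shelf clear above and the bowl to the right untouched. I'll try a light push on this lever.

Request:
move_arm([
  [[0.0005, -0.002, 0.003], [0, 0, 0], -1],
  [[0.0005, -0.002, 0.003], [0, 0, 0], -1],
  [[0.001, -0.002, 0.003], [0, 0, 0], -1],
  [[0, 0, 0], [0, 0, 0], -1],
])

```text
clock: 4.2
position: [0.4808, 0.0026, 0.1197]
ee_rot: [0.948, 0.081, 0.305, -0.033]
ft_force: [-1.2, -0.4, -0.3]
grip_width: 0.002
grasp_force: 0.2
```

```bash
python3 -c "
from h import *
plan([-.035,-.085,.12],np.radians(36));print(manip.get_obs()['joint_pos'])"
```

```text
t 4.2 local [-0.0284 -0.0853  0.1197] F bank [-1.2075 -0.1575 -0.3402] grip 0.0015893539761650292
shift now-axes [-0.0069 -0.0004 -0.0054] goal-axes [-0.0068 -0.0004 -0.0055] dist 0.006572541890963985 turn [-0.0153  0.0052 -0.0091]
[ 1.3772 -0.4766 -1.1862  2.4125 -1.2618  0.6347 -0.3327]
```

Request:
move_arm([
  [[0.0022, 0, 0.0016], [0, 0, 0], -1],
  [[0, 0, 0], [0, 0, 0], -1],
])

```text
clock: 4.4
position: [0.4828, 0.0027, 0.1197]
ee_rot: [0.948, 0.081, 0.305, -0.033]
ft_force: [-1.3, 0.1, 1.5]
grip_width: -0.002
grasp_force: 0.8
```

Request:
move_arm([
  [[0.0022, 0, 0.0016], [0, 0, 0], -1],
  [[0, 0, 0], [0, 0, 0], -1],
])

```text
clock: 4.6
position: [0.4845, 0.0028, 0.1194]
ee_rot: [0.948, 0.081, 0.305, -0.033]
ft_force: [-4.7, -0.3, 1.9]
grip_width: -0.003
grasp_force: 2.3
```

```bash
python3 -c "
from h import *
plan([-.035,-.085,.12],np.radians(36));print(manip.get_obs()['joint_pos'])"
```

```text
t 4.6 local [-0.0247 -0.0857  0.1194] F bank [-4.7326  0.5115  1.9294] grip -0.002531320292920667
shift now-axes [-0.0107 -0.001  -0.0086] goal-axes [-0.0106 -0.0009 -0.0086] dist 0.010292529338039497 turn [-0.0148  0.0061 -0.0097]
[ 1.3904 -0.4679 -1.2024  2.4045 -1.2578  0.6272 -0.3368]
```

Request:
move_arm([
  [[0.0009, 0, 0.0006], [0, 0, 0], -1],
  [[0, 0, 0], [0, 0, 0], -1],
])

```text
clock: 4.8
position: [0.485, 0.0028, 0.1193]
ee_rot: [0.948, 0.081, 0.305, -0.033]
ft_force: [-7.4, -1.0, 3.2]
grip_width: -0.002
grasp_force: 3.4
```

The right lever is blocked: about 8 N after 2 to 3 mm. I'll withdraw and go to the middle one.

Request:
move_arm([
  [[-0.0075, 0, -0.0055], [0, 0, 0], -1],
  [[-0.0075, 0, -0.0055], [0, 0, 0], -1],
  [[0, -0.018, 0], [0, -0.01, 0], -1],
  [[0, -0.018, 0], [0, -0.01, 0], -1],
  [[0, 0, 0], [0, 0, 0], -1],
])

```text
clock: 5.3
position: [0.4727, 0.0277, 0.1225]
ee_rot: [0.951, 0.083, 0.296, -0.033]
ft_force: [-1.2, 0.0, 0.5]
grip_width: -0.002
grasp_force: 0.0
```

```bash
python3 -c "
from h import *
plan([-.038,0,.12],np.radians(35));print(manip.get_obs()['joint_pos'])"
```

```text
t 5.3 local [-0.032  -0.0591  0.1225] F bank [-1.1284  0.2475  0.4714] grip -0.0016441954078905757
shift now-axes [-0.0089 -0.0788 -0.0007] goal-axes [-0.0085 -0.0788 -0.0019] dist 0.05948154333033072 turn [-0.0184  0.0081 -0.0065]
[ 1.2557 -0.5    -1.1444  2.4159 -1.1846  0.6227 -0.4734]
```

Request:
move_arm([
  [[-0.004, 0, -0.002], [-0.005, -0.03, 0], -1],
  [[-0.004, 0, -0.002], [-0.005, -0.03, 0], -1],
  [[0, -0.015, 0], [-0.005, 0, 0], -1],
  [[0, -0.015, 0], [0, 0, 0], -1],
  [[0, 0, 0], [0, 0, 0], -1],
])

```text
clock: 5.8
position: [0.4621, 0.0481, 0.1215]
ee_rot: [0.958, 0.081, 0.274, -0.026]
ft_force: [-0.1, 0.5, -1.6]
grip_width: -0.001
grasp_force: 0.0
```

```bash
python3 -c "
from h import *
plan([-.038,0,.12],np.radians(33));print(manip.get_obs()['joint_pos'])"
```

```text
t 5.8 local [-0.0389 -0.0373  0.1215] F bank [-0.0223  0.5343 -1.5523] grip -0.0014147268405051512
shift now-axes [-0.0003 -0.0497  0.0025] goal-axes [-0.0001 -0.0497  0.0023] dist 0.0373126519245128 turn [-0.0032  0.0239 -0.0064]
[ 1.1402 -0.4986 -1.1187  2.4034 -1.021   0.6047 -0.6899]
```

Request:
move_arm([
  [[0, -0.0125, 0], [0, 0, 0], -1],
  [[0, -0.0125, 0], [0, 0, 0], -1],
  [[0, -0.0125, 0], [0, 0, 0], -1],
  [[0, -0.0125, 0], [0, 0, 0], -1],
  [[0, 0, 0], [0, 0, 0], -1],
])

```text
clock: 6.3
position: [0.4559, 0.0846, 0.1217]
ee_rot: [0.958, 0.081, 0.274, -0.026]
ft_force: [0.0, -0.4, 0.5]
grip_width: 0.001
grasp_force: 0.0
```

```bash
python3 -c "
from h import *
plan([-.028,0,.12],np.radians(33));print(manip.get_obs()['joint_pos'])"
```

```text
t 6.3 local [-0.0387 -0.0002  0.1217] F bank [-0.0553 -0.4316  0.4955] grip 0.000866437367631917
shift now-axes [ 0.011  -0.0003  0.0094] goal-axes [ 0.0108 -0.0002  0.0096] dist 0.010841943072031728 turn [-0.0029  0.0241 -0.0068]
[ 0.9947 -0.4979 -1.1072  2.407  -0.9243  0.5536 -0.8832]
```

Request:
move_arm([
  [[0.0055, 0, 0.0045], [0, 0.012, 0], -1],
  [[0.0055, 0, 0.0045], [0, 0.012, 0], -1],
  [[0, 0, 0], [0, 0, 0], -1],
])

```text
clock: 6.6
position: [0.4667, 0.0857, 0.1201]
ee_rot: [0.955, 0.08, 0.283, -0.027]
ft_force: [0.2, -0.5, 0.3]
grip_width: -0.0
grasp_force: 0.0
```

Request:
move_arm([
  [[0.0023, 0, 0.0015], [0, 0, 0], -1],
  [[0, 0, 0], [0, 0, 0], -1],
])

```text
clock: 6.8
position: [0.4682, 0.0862, 0.12]
ee_rot: [0.956, 0.08, 0.282, -0.026]
ft_force: [-2.2, -1.2, 0.1]
grip_width: -0.001
grasp_force: 1.0
```

Request:
move_arm([
  [[0.0023, 0, 0.0015], [0, 0, 0], -1],
  [[0, 0, 0], [0, 0, 0], -1],
])

```text
clock: 7.0
position: [0.4699, 0.0866, 0.1198]
ee_rot: [0.956, 0.08, 0.282, -0.026]
ft_force: [-6.0, -2.3, 2.3]
grip_width: -0.0
grasp_force: 2.5
```

Request:
move_arm([
  [[0.0008, 0, 0.0005], [0, 0, 0], -1],
  [[0, 0, 0], [0, 0, 0], -1],
])

```text
clock: 7.2
position: [0.4703, 0.0867, 0.1196]
ee_rot: [0.956, 0.08, 0.282, -0.026]
ft_force: [-8.3, -2.5, 3.4]
grip_width: -0.002
grasp_force: 3.8
```

The middle lever is blocked too, so the left one must be the free lever.

Request:
move_arm([
  [[-0.008, 0, -0.005], [0, -0.012, 0], -1],
  [[-0.0085, 0, -0.005], [0, -0.012, 0], -1],
  [[0, -0.016, 0], [0, 0, 0], -1],
  [[0, -0.016, 0], [0, 0, 0], -1],
  [[0, -0.016, 0], [0, 0, 0], -1],
  [[0, 0, 0], [0, 0, 0], -1],
])

```text
clock: 7.8
position: [0.4508, 0.1215, 0.1205]
ee_rot: [0.958, 0.082, 0.274, -0.026]
ft_force: [-0.4, 0.8, -0.7]
grip_width: 0.001
grasp_force: 0.0
```

```bash
python3 -c "
from h import *
plan([-.038,.085,.12],np.radians(33));print(manip.get_obs()['joint_pos'])"
```

```text
t 7.8 local [-0.0374  0.037   0.1205] F bank [-0.2482  0.8083 -0.6549] grip 0.0012942825382931844
shift now-axes [-0.0013 -0.064   0.0004] goal-axes [-0.0011 -0.064   0.0002] dist 0.0479889761238963 turn [-0.0035  0.0232 -0.0054]
[ 0.8822 -0.4856 -1.1264  2.3999 -0.8091  0.505  -1.0904]
```

Request:
move_arm([
  [[0, -0.016, 0], [0, 0, 0], -1],
  [[0, -0.016, 0], [0, 0, 0], -1],
  [[0, -0.016, 0], [0, 0, 0], -1],
  [[0, -0.016, 0], [0, 0, 0], -1],
  [[0.006, 0, 0.004], [0, 0.012, 0], -1],
  [[0.0055, 0, 0.0045], [0, 0.012, 0], -1],
  [[0, 0, 0], [0, 0, 0], -1],
])

```text
clock: 8.5
position: [0.4536, 0.1684, 0.1193]
ee_rot: [0.955, 0.08, 0.283, -0.027]
ft_force: [0.4, 0.9, 0.0]
grip_width: 0.003
grasp_force: 0.0
```

Request:
move_arm([
  [[0.0023, 0, 0.0015], [0, 0, 0], -1],
  [[0, 0, 0], [0, 0, 0], -1],
])

```text
clock: 8.7
position: [0.4553, 0.1689, 0.1193]
ee_rot: [0.956, 0.08, 0.283, -0.026]
ft_force: [-0.3, -0.6, -0.4]
grip_width: -0.0
grasp_force: 0.4
```

Request:
move_arm([
  [[0.0023, 0, 0.0015], [0, 0, 0], -1],
  [[0, 0, 0], [0, 0, 0], -1],
])

```text
clock: 8.9
position: [0.4574, 0.1697, 0.1195]
ee_rot: [0.955, 0.08, 0.283, -0.026]
ft_force: [-0.2, -0.8, -0.5]
grip_width: -0.003
grasp_force: 0.4
```

```bash
python3 -c "
from h import *
plan([.016,.085,.118],np.radians(35));print(manip.get_obs()['joint_pos'])"
```

```text
t 8.9 local [-0.0225  0.0834  0.1195] F bank [-0.3196 -0.7798 -0.4771] grip -0.0030435566233528886
shift now-axes [ 0.0419 -0.0024  0.0296] goal-axes [ 0.0409 -0.0022  0.0311] dist 0.038566469482061765 turn [-0.0019  0.0445 -0.0088]
[ 0.8534 -0.457  -1.2391  2.362  -0.6759  0.436  -1.3332]
```

It gives freely, so I'll throw it.

Request:
move_arm([
  [[0.0056, -0.0003, 0.004], [0, 0.008, 0], -1],
  [[0.0056, -0.0003, 0.004], [0, 0.008, 0], -1],
  [[0.0056, -0.0003, 0.004], [0, 0.008, 0], -1],
  [[0.0056, -0.0003, 0.004], [0, 0.008, 0], -1],
  [[0.0056, -0.0003, 0.004], [0, 0.008, 0], -1],
  [[0.0056, -0.0003, 0.004], [0, 0.008, 0], -1],
  [[0, 0, 0], [0, 0, 0], -1],
])

```text
clock: 9.6
position: [0.4881, 0.1767, 0.1188]
ee_rot: [0.95, 0.08, 0.301, -0.028]
ft_force: [-0.2, -0.3, 0.0]
grip_width: 0.002
grasp_force: 0.0
```

Request:
move_arm([
  [[0.0033, 0, 0.0024], [0, 0, 0], -1],
  [[0, 0, 0], [0, 0, 0], -1],
])

```text
clock: 9.8
position: [0.4909, 0.1771, 0.1188]
ee_rot: [0.95, 0.08, 0.301, -0.028]
ft_force: [-0.7, -0.1, -0.1]
grip_width: 0.002
grasp_force: 0.1
```

```bash
python3 -c "
from h import *
plan([.016,.085,.118],np.radians(35));print(manip.get_obs()['joint_pos'])"
```

```text
t 9.8 local [0.0117 0.0849 0.1188] F bank [-0.6882  0.0421 -0.0701] grip 0.0021390605065654575
shift now-axes [ 0.0041 -0.0002  0.0041] goal-axes [ 0.0041 -0.0002  0.0041] dist 0.004338728113221027 turn [-0.0021 -0.0039 -0.0085]
[ 0.9999 -0.391  -1.3812  2.3192 -0.6434  0.3493 -1.3408]
```

```bash
python3 -c "
from h import *
a=vision.camera('scene')['pixels'][140:300,200:360,::-1];b=vision.camera('top')['pixels'][180:260,210:370,::-1]
cv2.imwrite('pics/d.png',cv2.resize(np.vstack([a,b]),None,fx=2.5,fy=2.5,interpolation=cv2.INTER_CUBIC))"
```

```text
(no output)
```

View pics/d.png

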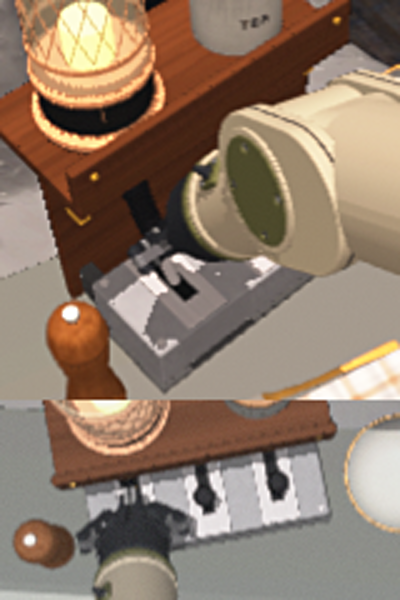

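The left lever leans well back under the shelf with the fingers on it. The gripper clears the mill by about 10 mm. I'll continue to the stop in small steps.

Request:
move_arm([
  [[0.0023, 0, 0.0015], [0, 0, 0], -1],
  [[0, 0, 0], [0, 0, 0], -1],
])

```text
clock: 10.1
position: [0.4927, 0.1774, 0.1187]
ee_rot: [0.95, 0.08, 0.301, -0.028]
ft_force: [0.3, 0.7, -0.2]
grip_width: -0.001
grasp_force: 0.2
```

Request:
move_arm([
  [[0.0023, 0, 0.0015], [0, 0, 0], -1],
  [[0, 0, 0], [0, 0, 0], -1],
])

```text
clock: 10.3
position: [0.4948, 0.1777, 0.1188]
ee_rot: [0.95, 0.08, 0.301, -0.028]
ft_force: [-0.4, -0.1, 0.8]
grip_width: 0.002
grasp_force: 0.2
```

Request:
move_arm([
  [[0.0023, 0, 0.0015], [0, 0, 0], -1],
  [[0, 0, 0], [0, 0, 0], -1],
])

```text
clock: 10.5
position: [0.4969, 0.1781, 0.1189]
ee_rot: [0.95, 0.08, 0.301, -0.028]
ft_force: [-1.2, -0.2, 0.0]
grip_width: -0.0
grasp_force: 0.1
```

```bash
python3 -c "
from h import *
plan([.016,.085,.118],np.radians(35));print(manip.get_obs()['joint_pos'])"
```

```text
t 10.5 local [0.0178 0.0848 0.1189] F bank [-1.2167 -0.033   0.028 ] grip -0.00017002134021049724
shift now-axes [-0.0027 -0.0003 -0.0004] goal-axes [-0.0027 -0.0003 -0.0004] dist 0.002047801126578992 turn [-0.002  -0.0038 -0.0086]
[ 1.0362 -0.3801 -1.4122  2.3061 -0.6308  0.3453 -1.3458]
```

Request:
move_arm([
  [[0.0023, 0, 0.0015], [0, 0, 0], -1],
  [[0, 0, 0], [0, 0, 0], -1],
])

```text
clock: 10.7
position: [0.4989, 0.1784, 0.119]
ee_rot: [0.95, 0.08, 0.301, -0.028]
ft_force: [-0.4, -0.7, -0.7]
grip_width: -0.005
grasp_force: 0.1
```

Request:
move_arm([
  [[0.0023, 0, 0.0015], [0, 0, 0], -1],
  [[0, 0, 0], [0, 0, 0], -1],
])

```text
clock: 10.9
position: [0.5003, 0.1786, 0.1185]
ee_rot: [0.95, 0.08, 0.3, -0.028]
ft_force: [-3.2, -0.6, 0.5]
grip_width: 0.003
grasp_force: 1.8
```

```bash
python3 -c "
from h import *
plan([.016,.085,.118],np.radians(35));print(manip.get_obs()['joint_pos'])"
```

```text
t 10.9 local [0.0213 0.0847 0.1185] F bank [-3.2551 -0.0406  0.4968] grip 0.003428876157533484
shift now-axes [-0.0062 -0.0003 -0.0035] goal-axes [-0.0062 -0.0004 -0.0035] dist 0.005342797055697311 turn [-0.0021 -0.002  -0.0084]
[ 1.0605 -0.372  -1.4337  2.2979 -0.6191  0.3431 -1.352 ]
```

Request:
move_arm([
  [[0.0015, 0, 0.001], [0, 0, 0], -1],
  [[0, 0, 0], [0, 0, 0], -1],
])

```text
clock: 11.1
position: [0.5011, 0.1787, 0.1181]
ee_rot: [0.95, 0.08, 0.3, -0.028]
ft_force: [-9.8, -0.3, 4.3]
grip_width: -0.001
grasp_force: 4.6
```

Request:
move_arm([
  [[0.001, 0, 0.0007], [0, 0, 0], -1],
  [[0, 0, 0], [0, 0, 0], -1],
])

```text
clock: 11.3
position: [0.5017, 0.1788, 0.1178]
ee_rot: [0.95, 0.08, 0.299, -0.028]
ft_force: [-13.0, -1.4, 6.4]
grip_width: 0.001
grasp_force: 7.1
```

The left lever is on its stop at about 14 N. I'll withdraw and try the middle one again.

Request:
move_arm([
  [[-0.0131, 0, -0.0092], [0, -0.012, 0], -1],
  [[-0.0131, 0, -0.0092], [0, -0.014, 0], -1],
  [[-0.0131, 0, -0.0092], [0, -0.014, 0], -1],
  [[-0.0131, 0, -0.0087], [0, -0.014, 0], -1],
  [[-0.0131, 0, -0.0087], [0, -0.014, 0], -1],
  [[0, 0.0165, 0], [0, 0, 0], -1],
  [[0, 0.0165, 0], [0, 0, 0], -1],
  [[0, 0, 0], [0, 0, 0], -1],
])

```text
clock: 12.1
position: [0.4486, 0.1438, 0.1195]
ee_rot: [0.958, 0.08, 0.275, -0.026]
ft_force: [0.1, -0.3, -0.1]
grip_width: 0.003
grasp_force: 0.0
```

```bash
python3 -c "
from h import *
plan([-.038,0,.12],np.radians(33));print(manip.get_obs()['joint_pos'])"
```

```text
t 12.1 local [-0.0356  0.0593  0.1195] F bank [ 0.0982 -0.3046 -0.0939] grip 0.0030165407052077297
shift now-axes [-0.0017  0.0791 -0.0024] goal-axes [-0.0023  0.0791 -0.0023] dist 0.05937914265783663 turn [-0.002   0.0194 -0.0105]
[ 0.7663 -0.4282 -1.1126  2.3919 -0.6186  0.4477 -1.3266]
```

Request:
move_arm([
  [[-0.0017, 0.016, -0.0015], [0, 0, 0], -1],
  [[0, 0.016, 0], [0, 0, 0], -1],
  [[0, 0.016, 0], [0, 0, 0], -1],
  [[0, 0.016, 0], [0, 0, 0], -1],
  [[0, 0.015, 0], [0, 0, 0], -1],
  [[0.006, 0, 0.004], [0, 0.012, 0], -1],
  [[0.0055, 0, 0.0045], [0, 0.012, 0], -1],
  [[0, 0, 0], [0, 0, 0], -1],
])

```text
clock: 12.9
position: [0.4677, 0.0887, 0.1186]
ee_rot: [0.955, 0.081, 0.285, -0.027]
ft_force: [0.3, 0.6, -0.5]
grip_width: -0.002
grasp_force: 0.0
```

Request:
move_arm([
  [[0.0023, 0, 0.0015], [0, 0, 0], -1],
  [[0, 0, 0], [0, 0, 0], -1],
])

```text
clock: 13.1
position: [0.4692, 0.0886, 0.1185]
ee_rot: [0.955, 0.081, 0.284, -0.027]
ft_force: [-0.6, 0.5, 0.2]
grip_width: -0.001
grasp_force: 0.3
```

Request:
move_arm([
  [[0.0023, 0, 0.0015], [0, 0, 0], -1],
  [[0, 0, 0], [0, 0, 0], -1],
])

```text
clock: 13.3
position: [0.4714, 0.0886, 0.1186]
ee_rot: [0.955, 0.08, 0.284, -0.027]
ft_force: [-0.0, 0.3, -0.5]
grip_width: -0.0
grasp_force: 0.4
```

```bash
python3 -c "
from h import *
plan([.02,0,.119],np.radians(35));print(manip.get_obs()['joint_pos'])"
```

```text
t 13.3 local [-0.0228  0.0011  0.1186] F bank [ 0.0416  0.3354 -0.5405] grip -0.00041589788802535126
shift now-axes [0.048  0.0012 0.0308] goal-axes [0.047  0.0015 0.0323] dist 0.04279858866958304 turn [-0.0023  0.0406 -0.0082]
[ 0.7991 -0.3304 -0.9992  2.3983 -0.6306  0.4007 -1.1399]
```

The middle lever is now free.

Request:
move_arm([
  [[0.0056, 0, 0.004], [0, 0.007, 0], -1],
  [[0.0056, 0, 0.0039], [0, 0.007, 0], -1],
  [[0.0056, 0, 0.0039], [0, 0.007, 0], -1],
  [[0.0056, 0, 0.0039], [0, 0.007, 0], -1],
  [[0.0056, 0, 0.0039], [0, 0.007, 0], -1],
  [[0.0056, 0, 0.0039], [0, 0.007, 0], -1],
  [[0.0056, 0, 0.0039], [0, 0, 0], -1],
  [[0, 0, 0], [0, 0, 0], -1],
])

```text
clock: 14.1
position: [0.5074, 0.0947, 0.1184]
ee_rot: [0.95, 0.08, 0.3, -0.028]
ft_force: [0.9, -0.9, 0.7]
grip_width: -0.001
grasp_force: 0.0
```

Request:
move_arm([
  [[0.0034, 0, 0.0022], [0, 0, 0], -1],
  [[0, 0, 0], [0, 0, 0], -1],
])

```text
clock: 14.3
position: [0.51, 0.095, 0.1184]
ee_rot: [0.95, 0.08, 0.3, -0.028]
ft_force: [-0.3, -0.4, 0.2]
grip_width: -0.001
grasp_force: 0.0
```

```bash
python3 -c "
from h import *
plan([.022,0,.119],np.radians(35));print(manip.get_obs()['joint_pos'])"
```

```text
t 14.3 local [0.0163 0.0007 0.1184] F bank [-0.324  -0.398   0.2251] grip -0.000761564137120503
shift now-axes [0.0067 0.0009 0.0037] goal-axes [0.0067 0.001  0.0037] dist 0.00573951726781513 turn [-0.0019 -0.0021 -0.0086]
[ 0.9553 -0.2223 -1.1656  2.3386 -0.5208  0.3103 -1.218 ]
```

Request:
move_arm([
  [[0.0034, 0, 0.0022], [0, 0, 0], -1],
  [[0, 0, 0], [0, 0, 0], -1],
])

```text
clock: 14.5
position: [0.513, 0.0956, 0.1185]
ee_rot: [0.95, 0.08, 0.3, -0.028]
ft_force: [-0.6, 0.2, -0.3]
grip_width: 0.001
grasp_force: 0.1
```

Request:
move_arm([
  [[0.0023, 0, 0.0015], [0, 0, 0], -1],
  [[0, 0, 0], [0, 0, 0], -1],
])

```text
clock: 14.7
position: [0.5143, 0.0958, 0.118]
ee_rot: [0.95, 0.08, 0.299, -0.028]
ft_force: [-2.5, 0.0, 0.9]
grip_width: 0.006
grasp_force: 1.7
```

Request:
move_arm([
  [[0.0015, 0, 0.001], [0, 0, 0], -1],
  [[0, 0, 0], [0, 0, 0], -1],
])

```text
clock: 14.9
position: [0.5151, 0.0959, 0.1176]
ee_rot: [0.951, 0.08, 0.299, -0.028]
ft_force: [-7.8, -1.1, 3.4]
grip_width: 0.002
grasp_force: 4.6
```

Request:
move_arm([
  [[0.0012, 0, 0.0008], [0, 0, 0], -1],
  [[0, 0, 0], [0, 0, 0], -1],
])

```text
clock: 15.1
position: [0.5158, 0.096, 0.1173]
ee_rot: [0.951, 0.08, 0.298, -0.028]
ft_force: [-12.6, -1.9, 6.3]
grip_width: -0.0
grasp_force: 7.4
```

Request:
move_arm([
  [[-0.0131, 0, -0.0092], [0, -0.012, 0], -1],
  [[-0.0131, 0, -0.0092], [0, -0.014, 0], -1],
  [[-0.0131, 0, -0.0092], [0, -0.014, 0], -1],
  [[-0.0131, 0, -0.0087], [0, -0.014, 0], -1],
  [[-0.0131, 0, -0.0087], [0, -0.014, 0], -1],
  [[-0.0015, 0.0165, -0.001], [0, 0, 0], -1],
  [[0, 0.0165, 0], [0, 0, 0], -1],
  [[0, 0, 0], [0, 0, 0], -1],
])

```text
clock: 15.9
position: [0.4616, 0.0606, 0.1193]
ee_rot: [0.958, 0.08, 0.275, -0.026]
ft_force: [0.1, 0.3, 0.9]
grip_width: -0.003
grasp_force: 0.0
```

```bash
python3 -c "
from h import *
plan([-.038,-.085,.12],np.radians(33));print(manip.get_obs()['joint_pos'])"
```

```text
t 15.9 local [-0.0373 -0.0248  0.1193] F bank [0.135  0.2947 0.8501] grip -0.0029059691853651347
shift now-axes [ 0.0004  0.0803 -0.0014] goal-axes [-0.0003  0.0803 -0.0013] dist 0.0602288486513396 turn [-0.0012  0.0209 -0.0102]
[ 0.7915 -0.3451 -0.9102  2.4134 -0.669   0.4518 -1.0359]
```

Request:
move_arm([
  [[0, 0.016, 0], [0, 0, 0], -1],
  [[0, 0.016, 0], [0, 0, 0], -1],
  [[0, 0.016, 0], [0, 0, 0], -1],
  [[0, 0.016, 0], [0, 0, 0], -1],
  [[0, 0.016, 0], [0, 0, 0], -1],
  [[0.006, 0, 0.004], [0, 0.012, 0], -1],
  [[0.0055, 0, 0.0045], [0, 0.012, 0], -1],
  [[0, 0, 0], [0, 0, 0], -1],
])

```text
clock: 16.7
position: [0.4822, 0.0053, 0.1178]
ee_rot: [0.955, 0.081, 0.284, -0.027]
ft_force: [-1.1, -0.3, 0.1]
grip_width: 0.001
grasp_force: 0.0
```

Request:
move_arm([
  [[0.0023, 0, 0.0015], [0, 0, 0], -1],
  [[0, 0, 0], [0, 0, 0], -1],
])

```text
clock: 16.9
position: [0.4838, 0.0052, 0.1178]
ee_rot: [0.955, 0.081, 0.283, -0.027]
ft_force: [-1.2, 0.1, -0.7]
grip_width: -0.004
grasp_force: 0.2
```

Request:
move_arm([
  [[0.0023, 0, 0.0015], [0, 0, 0], -1],
  [[0, 0, 0], [0, 0, 0], -1],
])

```text
clock: 17.1
position: [0.486, 0.0052, 0.1179]
ee_rot: [0.955, 0.081, 0.283, -0.027]
ft_force: [-0.4, 0.2, -0.3]
grip_width: 0.003
grasp_force: 0.3
```

```bash
python3 -c "
from h import *
plan([.02,-.085,.119],np.radians(35));print(manip.get_obs()['joint_pos'])"
```

```text
t 17.1 local [-0.0229 -0.0836  0.1179] F bank [-0.3394  0.2976 -0.2614] grip 0.002797116381467501
shift now-axes [0.0487 0.0016 0.03  ] goal-axes [0.0476 0.0018 0.0316] dist 0.04289991535424571 turn [-0.0023  0.0425 -0.0082]
[ 0.8067 -0.2243 -0.7813  2.3835 -0.6572  0.4154 -0.8708]
```

The right lever is free too.

Request:
move_arm([
  [[0.0056, 0, 0.0038], [0, 0.007, 0], -1],
  [[0.0056, 0, 0.0038], [0, 0.007, 0], -1],
  [[0.0056, 0, 0.0038], [0, 0.007, 0], -1],
  [[0.0056, 0, 0.0038], [0, 0.007, 0], -1],
  [[0.0056, 0, 0.0039], [0, 0.007, 0], -1],
  [[0.0056, 0, 0.0039], [0, 0.007, 0], -1],
  [[0.0056, 0, 0.0039], [0, 0, 0], -1],
  [[0.0034, 0, 0.0022], [0, 0, 0], -1],
  [[0.0034, 0, 0.0022], [0, 0, 0], -1],
  [[0, 0, 0], [0, 0, 0], -1],
])

```text
clock: 18.1
position: [0.5274, 0.0121, 0.118]
ee_rot: [0.95, 0.08, 0.299, -0.028]
ft_force: [0.2, 0.4, -1.0]
grip_width: 0.005
grasp_force: 0.0
```

Request:
move_arm([
  [[0.0023, 0, 0.0015], [0, 0, 0], -1],
  [[0, 0, 0], [0, 0, 0], -1],
])

```text
clock: 18.3
position: [0.5287, 0.0122, 0.1176]
ee_rot: [0.951, 0.08, 0.299, -0.028]
ft_force: [-2.8, -0.6, 0.9]
grip_width: -0.003
grasp_force: 2.0
```

Request:
move_arm([
  [[0.0015, 0, 0.001], [0, 0, 0], -1],
  [[0, 0, 0], [0, 0, 0], -1],
])

```text
clock: 18.5
position: [0.5294, 0.0124, 0.1172]
ee_rot: [0.951, 0.08, 0.298, -0.028]
ft_force: [-8.9, -1.2, 3.3]
grip_width: 0.001
grasp_force: 4.9
```

Request:
move_arm([
  [[0.0012, 0, 0.0008], [0, 0, 0], -1],
  [[0, 0, 0], [0, 0, 0], -1],
])

```text
clock: 18.7
position: [0.53, 0.0125, 0.1169]
ee_rot: [0.951, 0.08, 0.298, -0.028]
ft_force: [-13.4, -2.3, 6.5]
grip_width: -0.003
grasp_force: 7.7
```

Request:
move_arm([
  [[-0.0131, 0, -0.0092], [0, -0.012, 0], -1],
  [[-0.0131, 0, -0.0092], [0, -0.014, 0], -1],
  [[-0.0131, 0, -0.0092], [0, -0.014, 0], -1],
  [[-0.0131, 0, -0.0087], [0, -0.014, 0], -1],
  [[-0.0131, 0, -0.0087], [0, -0.014, 0], -1],
  [[0.01, 0.015, -0.02], [0, -0.08, 0], -1],
  [[0.01, 0.02, -0.02], [0, -0.08, 0], -1],
  [[0.01, 0.03, -0.02], [0, -0.08, 0], -1],
  [[0.005, 0.04, -0.02], [0, -0.08, 0], -1],
  [[0, 0.04, -0.02], [0, -0.08, 0], -1],
  [[0, 0.04, 0], [0, 0, 0], -1],
  [[0, 0, 0], [0, 0, 0], -1],
])

```text
clock: 19.9
position: [0.4891, -0.1399, 0.1983]
ee_rot: [0.989, 0.081, 0.121, -0.013]
ft_force: [-0.4, 0.4, -0.8]
grip_width: 0.001
grasp_force: 0.0
```

```bash
python3 -c "
from h import *
plan([.02,-.085,.119],np.radians(35))
a=vision.camera('scene')['pixels'][60:320,160:440,::-1];b=vision.camera('top')['pixels'][130:330,180:460,::-1]
cv2.imwrite('pics/e.png',cv2.resize(np.hstack([a,np.vstack([b,b[:60]*0])]),None,fx=1.42,fy=1.42,interpolation=cv2.INTER_CUBIC))"
```

```text
t 19.9 local [-0.0449 -0.227   0.1983] F bank [-0.2787  0.4849 -0.8391] grip 0.0011231912658445737
shift now-axes [ 0.0564 -0.1896  0.1241] goal-axes [ 0.0102 -0.1894  0.1363] dist 0.1751426416864834 turn [-0.0011  0.4661 -0.0138]
```

View pics/e.png

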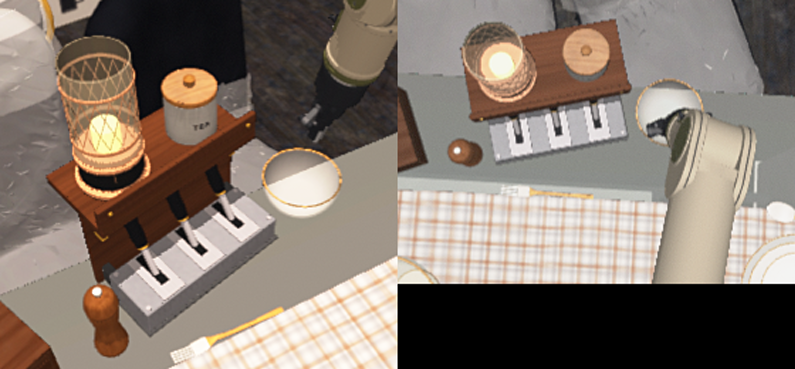

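All three levers lean back parallel, at about (138,233), (180,205) and (215,180). The lamp, canister, mill and bowl are undisturbed, and the gripper hovers clear. Handing in.

```bash
python3 -c "
from workcell import order
print(order.hand_in())"
```

```text
the job is handed in; nothing more can be done
None
```

All three levers are fully back on their stops, thrown left, then middle, then right. The arm is clear, the final picture shows nothing else disturbed, and the job was handed in at about 20 s.

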